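# Bring the measuring stick out through the birdhouse's clean-out opening

### The arm

A 6-joint arm with a two-finger parallel gripper is mounted at the origin on the work surface. World frame = base frame: x ahead of the robot, y to its left, z up, the work surface at z = 0. Lengths are in m, angles in rad, forces in N, time in s.
With the tool pointing down it reaches from about 0.25 to 0.725 m from the base axis. Payload 4 kg.
Tool frame: the origin (TCP) lies midway between the tips of the shut fingers; the grasp point (between the pads) lies 19 mm behind it; z points along the fingers, y is the line along which they close (so a half turn about z gives the same grasp; the last joint's range is limited). The gripper opens to 85 mm and grips with 20 to 120 N. Pads are 22 mm wide; open, the fingers measure 114 mm over their backs; the gripper's body (76 mm by 85 mm) begins 54 mm behind the grasp point. The pads swing forward as they close: fully open they stand 13 mm farther back than shut.
Start: joints at [-1.346, 0.241, 0.005, 1.335, 0, 1.571], TCP at [0.111, -0.487, 0.231] pointing down, gripper open.
Joint ranges: [-2.72, 2.72], [-1.05, 1.87], [-1.09, 1.28], [-1.99, 2.15], [-1.42, 1.44], [-3.14, 3.14]. Speed limits (rad/s): [2.79, 2.79, 3.14, 3.14, 3.14, 3.14].

### API

Orientations are given as a unit quaternion [x, y, z, w].
In Python, from workcell import get_obs, camera, job_done, silhouettes gives the robot as it stands. The module is installed in compiled form; this text tells all that it offers.
- The arm moves only by the tool drive_tool, never from a script. Its argument "increments" is a list of rows, each a list of 3 entries, a list of its own where there are three numbers: the shift along the world's x, y, z in mm, then the turn, a rotation vector about the world's x, y, z in degrees, then the opening, from 0 (shut) to 1 (fully open). A call has 1 to 8 rows; each row shifts and turns the commanded pose from where the row before left it; what a row does not reach is not made up. A row lasts 1/12 s, in which the tool goes at most 41.7 mm and 7.16 degrees, less where a joint would pass 70% of its speed; a pose out of reach is approached as far as the arm can. A call is refused whole if a number of a shift passes 41.7 or a number of a turn 7.16, either way. A call with a gripper value outside its range is refused whole. The fingers move at their own pace and stop on an object; the grip force is fixed at half the most. Time passes only in rows, so rows that do not move let the fingers close. It gives the time, the measured TCP pose, the force, the opening and the grip force at its end, in the units of the state.
- get_obs(): the state, without advancing time (a new reading comes with each control period).
- camera(name): name is "scene" or "top" or "wrist"; returns a dict with "image" (384x512x3 uint8, red, green, blue), "K" (3x3 intrinsics, pixels), "view" (4x4, takes a point from world to camera coordinates). Camera axes: x right, y down, z forward; pixel columns grow to the right and rows downward; lengths in m; the calibration is good to about 2 mm. A picture is of the moment at which its call begins. There is no depth.
- job_done(): hands the job in; it is judged then, once.
Trained networks look in a picture, given as the dict that the camera call returned (one of the last four; its "shot" number tells which), for a name from the list of things; names that differ only in an ending like _2 or _b are one class to them, and where a whole thing is asked for, a point or a joint stands for the part that bears it (a point fixed in the world has none). Each returns a list of dicts, best first, with "conf" (0 to 1); they miss things now and then, are a little off and sometimes report something else, mostly with a low value. They report only what shows in the picture. A call takes as long as a camera call. They do not tell look-alikes from the thing itself.
- silhouettes(query, picture): "region" (384x512 bool, what is visible of it) and "bbox" ([left, top, right, bottom] in pixels, round what is visible of it).
The state is a dict: "clock": time; "joint_pos": joint angles; "joint_vel": joint speeds; "tau": joint torques, N m; "eef_pos": TCP position; "tool_rot": TCP orientation; "ft_force": force on the tool from outside, world axes, zero at the start; "ft_torque": the same for the moment, N m; "grip_width": finger opening in m; "grasp_force": force on a finger pad.
Only numpy, scipy, OpenCV 4.12 (cv2) and the standard library are available. Lean on these libraries where they do the work, as an engineer would, in place of code of your own. Each camera call takes 0.05 s, during which the arm holds its last target. There are 200 camera calls.

### The job

A boxwood measuring stick has been left inside the white birdhouse that lies on its back on the turntable, and it is longer than the clean-out opening in the front. Bring it out through the opening without forcing it against the house or leaning hard on the house, leave everything else on the bench where it is, and finish still holding the stick in the gripper, motionless over the birdhouse and well clear above it, roof edges included.

Things in the scene. Friction and masses are not known exactly. Their poses are not given: they have to be found in the camera images.
- birdhouse: Fixed: locked round birch turntable (400 mm across, 12 thick, on the bench) carrying a white pine birdhouse that lies on its back, front up. Origin: centre of the turntable's underside; z up, x along the house towards its roof (gable) end, y across. Inside, in this frame, mm: x -140 to 140, y -80 to 80, floor (the back board) at z = 22; walls 10 thick up to z = 96
- opening (a point): Centre of the clean-out opening in the front, at x = -31, z = 96 mm of the birdhouse, same axes. The opening runs x -107 to 45 and y -80 to 80 mm of the birdhouse (152 x 160 mm)
- rail (a point): Middle of the opening's edge at the floor end (birdhouse x = -107, z = 96 mm): edge of the rail, a 10 mm board (underside z = 86) that covers the inside from x = -140 to -107
- front_board (a point): Middle of the opening's edge at the roof end (birdhouse x = 45, z = 96 mm): edge of the front board, 10 mm thick (underside z = 86), which covers the inside from x = 45 to 140 and has the dark entrance hole; a 6 mm peg stands on it at x = 70
- roof (a point): Top of the ridge of the two brown roof boards at the gable end; they span birdhouse x 124 to 255, y -125 to 125 mm and rise to z = 112 mm, the highest part of the house
- stick: Loose square boxwood stick with brass ends, 230 x 18 x 18 mm, 45 to 91 g, flat on the back board, within 0.1 rad of the house's x, both ends hidden: floor end 6 to 24 mm under the rail, roof end 54 to 72 mm under the front board. Slid towards the roof end its floor end clears the rail by up to 17 mm. Origin: centre of its underside; x along it to the house's roof end
- stick_roof_end (a point): centre of the stick's end face on the house's roof side
- stick_floor_end (a point): centre of the stick's other end face
- finial_a: copper acorn-shaped finial, 32 mm across, 52 mm high, standing on the turntable beside the house (+y side); origin under its centre; leave alone
- finial_b: the other finial, alike, on the -y side; leave alone
- drill: black battery drill lying on its side, about 230 x 205 x 65 mm, to the left of the turntable; leave alone
- guard_plate: stainless steel entrance guard plate, 70 x 70 x 4 mm with a 32 mm hole, flat on the bench to the right; leave alone
- gauge: boxwood marking gauge with a brass thumbscrew, 230 x 60 x 74 mm, on the bench to the right; leave alone
- glue: white glue bottle, 56 mm across, 150 mm high, on the bench to the left; leave alone
- screws: glass jar of screws, 66 mm across, 80 mm high, on the bench to the left; leave alone
Things that resemble listed ones, but are neither listed nor needed, are in the scene too. What is shaped like the stick but pink is not meant.

How it is judged:
On the way:
1. the stick passes tilted through the opening: its floor end is out above the front boards while its roof end is still inside under the front (z of stick_floor_end in the frame of birdhouse above 0.1 m and z of stick_roof_end in the frame of birdhouse below 0.086 m), for 0.1 s.
At the end, for the whole second after the job is handed in: The gripper holds the stick motionless (under 30 mm/s) over the birdhouse (centre within 170 mm of the turntable's centre, seen from above), both ends above 140 mm over the bench (28 mm above the roof edges), touching nothing but the fingers (height (world z) of each of stick_roof_end, stick_floor_end above 0.14 m and horizontal distance between stick and birdhouse below 0.17 m and contact force between the fingers and stick above 1 N and contact force between stick and birdhouse below 0.05 N and linear speed of stick below 0.03 m/s); the arm keeps its last pose, push and grip.
It fails at once if once off the back board, the stick is forced against the house (over 30 N) (contact force between stick and birdhouse above 30 N and z of any of stick_roof_end, stick_floor_end in the frame of birdhouse above 0.037 m).
It fails at once if the robot leans on the house (over 40 N) (contact force between the arm and birdhouse above 40 N).
It fails at once if another thing on the bench is moved by more than 25 mm (distance of any of finial_a, finial_b, drill, guard_plate, gauge, glue, screws from where it was at the start of the episode above 0.025 m).
It also fails if it takes over 45 s, if anything falls off the work surface, if the arm or the gripper's body presses on something with over 40 N, if the wrist force passes 120 N, or if a joint passes its speed limit or range.

## Working session

There is one attempt and no reset: what is moved stays moved. The work goes in short steps, Python scripts to look and compute and a tool call to move; the robot and the scene stay as the last step left them, time stands still between calls to the robot, and variables do not carry over. Pictures are saved under pics/ and viewed, at most 10 in all, crops included, and the job is handed in when it is done.

Besides the shell and the picture viewer there is one more tool, called after "Emit:" in YAML: its name, and indented under it one key for each argument. drive_tool: Moves the arm, as the interface text tells. Its arguments: {"type":"object","properties":{"increments":{"type":"array"}},"required":["increments"]}

```bash
mkdir -p pics; cat > h.py <<'E'
import numpy as np, cv2
from workcell import get_obs, camera, job_done, silhouettes
def ray(c,u,v):
    R=c["view"][:3,:3]; t=c["view"][:3,3]
    return -R.T@t, R.T@np.linalg.inv(c["K"])@np.array([u,v,1.])
def onz(c,u,v,z):
    o,d=ray(c,u,v); return o+d*(z-o[2])/d[2]
def proj(c,p):
    q=c["view"][:3,:3]@np.array(p)+c["view"][:3,3]; q=c["K"]@q; return q[:2]/q[2]
E
python3 - <<'E'
from h import *
o=get_obs(); print(o)
a=camera("top"); b=camera("scene")
for n,c in(("top",a),("scene",b)):
    cv2.imwrite(f"pics/{n}.png",c["image"][:,:,::-1])
    print(n,ray(c,256,192),c["K"][0,0])
    for q in("stick","birdhouse","opening","finial_a"):
        for s in silhouettes(q,c)[:4]:
            m=s["region"]; ys,xs=np.nonzero(m); print(q,round(s["conf"],2),s["bbox"],m.sum(),xs.mean(),ys.mean())
E
```

```text
{'clock': 0.0, 'joint_pos': array([-1.34600206e+00,  2.41397159e-01,  3.71219163e-03,  1.33520856e+00,
       -5.27836215e-06,  1.57081725e+00]), 'joint_vel': array([ 0.00097828,  0.00096038, -0.00054239, -0.0005847 , -0.00028947,
       -0.00040107]), 'tau': array([-3.86789825e-04, -3.72319615e+01,  2.52405703e+01,  1.69422693e-02,
       -2.66166326e-04,  7.20807307e-07]), 'eef_pos': array([ 0.11130832, -0.48679486,  0.23041628]), 'tool_rot': array([ 9.93690716e-01,  1.12150173e-01, -1.20244852e-04, -1.04168435e-03]), 'ft_force': array([ 0.46042215, -0.58112543, -0.59327032]), 'ft_torque': array([ 0.02840839,  0.00265434, -0.04376818]), 'grasp_force': 0.0, 'grip_width': 0.08533978919011741}
top (array([0.20593989, 0.05099395, 1.40794272]), array([ 0.22875747, -0.00569684, -0.97382887])) 395.5585038235801
stick 0.77 [267.8, 163.0, 307.2, 180.4] 242 284.8181818181818 170.85537190082644
stick 0.72 [152.1, 248.6, 211.4, 281.2] 408 180.20343137254903 264.1519607843137
opening 0.81 [205.8, 127.7, 327.5, 230.7] 9531 271.1152030217186 179.26712831811983
finial_a 0.49 [294.9, 206.7, 306.9, 216.9] 63 300.5238095238095 209.71428571428572
finial_a 0.34 [206.3, 126.4, 328.5, 230.8] 9378 271.031243335466 179.17349114949883
scene (array([1.4324207 , 0.09860684, 0.85814365]), array([-0.78593469, -0.02639288, -0.61788305])) 427.2760567904599
stick 0.8 [191.2, 231.9, 246.6, 254.3] 479 216.062630480167 240.6179540709812
stick 0.79 [290.4, 166.5, 359.6, 192.8] 583 326.9313893653516 179.00857632933105
birdhouse 0.66 [146.5, 180.9, 303.1, 310.0] 14216 228.13885762521102 247.8548114800225
opening 0.57 [148.7, 184.7, 308.1, 310.2] 13961 228.628894778311 248.00408280209155
finial_a 0.58 [190.5, 205.4, 199.4, 206.8] 26 192.69230769230768 204.19230769230768
finial_a 0.47 [207.1, 275.3, 222.0, 295.1] 181 217.0939226519337 284.5911602209945
```

```bash
python3 - <<'E'
import cv2,numpy as np
a=cv2.imread("pics/top.png"); b=cv2.imread("pics/scene.png")
cv2.imwrite("pics/a.png",cv2.resize(a[110:250,190:350],None,fx=5,fy=5)[:600,:800] if 0 else cv2.resize(a[115:245,190:350],(738,600)))
cv2.imwrite("pics/b.png",cv2.resize(b[160:320,130:330],(750,600)))
E
```

```text
(no output)
```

View pics/a.png

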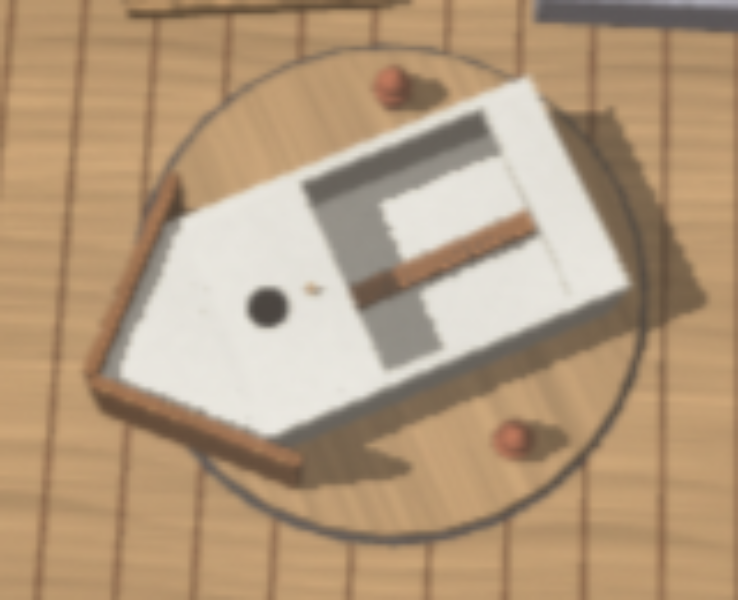

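View pics/b.png

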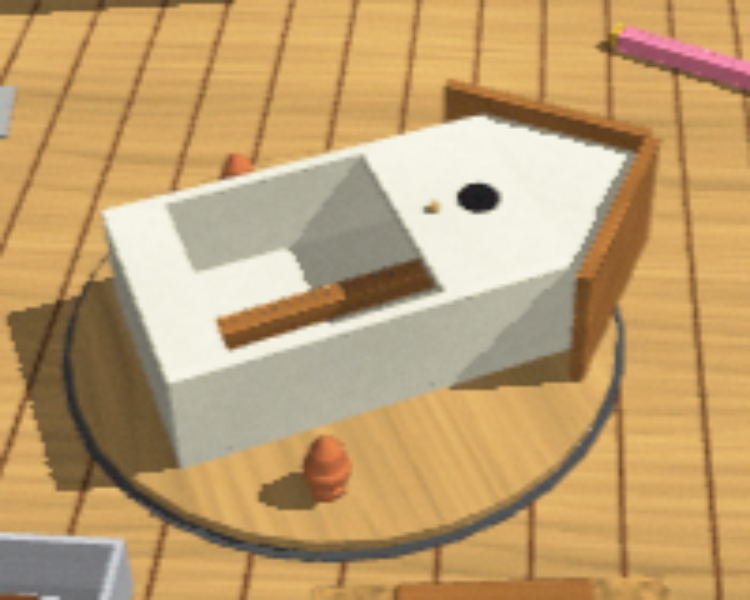

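The top crop shows the house with its roof end at left. The opening's corners are at about (303,183), (387,369) and (485,110), with the stick running from (360,295) to (532,223). The scene crop agrees: the stick lies between (222,333) and (430,275), and the pink look-alike is off the turntable.

```bash
python3 - <<'E'
from h import *
from scipy.optimize import least_squares
a=camera("top"); b=camera("scene")
A=lambda u,v:(190+u/4.6125,115+v/4.615); B=lambda u,v:(130+u/3.75,160+v/3.75)
# label: house x, side s, z
pts=[(a,A(303,183),45,-80),(a,A(387,369),45,80),(a,A(485,110),-107,-80),(a,A(527,78),-140-10,-90),(a,A(630,288),-150,90),
 (b,B(366,156),45,-80),(b,B(441,290),45,80),(b,B(168,203),-107,-80),(b,B(105,212),-150,-90),(b,B(172,382),-150,90)]
def f(p,s):
    c,n=np.cos(p[2]),np.sin(p[2]); r=[]
    for cam,uv,x,y in pts:
        y*=s; x/=1e3;y/=1e3
        r+=list(proj(cam,[p[0]+c*x-n*y,p[1]+n*x+c*y,p[3]])-uv)
    return np.array(r)
for s in(1,-1):
    best=min((least_squares(f,[.35,.1,y0,.096],args=(s,)) for y0 in np.arange(0,6.3,.7)),key=lambda r:r.cost)
    print(s,best.cost,best.x, f(best.x,s).round(1))
for uv in(A(303,183),A(387,369),A(527,78)): print(onz(a,*uv,.096))
# stick heads
for u in[(360,290),(532,218)]: print("st top",onz(a,*A(*u),.04))
for u in[(222,333),(425,265)]: print("st scene",onz(b,*B(*u),.035))
E
```

```text
1 4671.24546872626 [ 0.5902878  -0.02049186  1.84096449  0.1087433 ] [  2.2  -3.3  -5.6   0.6   5.5   3.6   7.7   5.3  -1.4   8.9  16.2  33.1
 -15.2 -41.5   8.3  29.4   7.6  32.4 -14.2 -59.3]
-1 5373.758047617595 [ 0.61531089 -0.01236772  2.05267352  0.1035646 ] [ 16.1  35.  -21.8 -46.2  16.8  32.9  20.2  37.4 -25.2 -52.9   0.2   0.6
   4.1   2.   -0.3   2.7  -0.5   2.4   1.6   4. ]
[0.64724638 0.05117648 0.096     ]
[ 0.50714053 -0.01797988  0.096     ]
[ 0.74043949 -0.11527084  0.096     ]
st top [0.58161247 0.00258591 0.04      ]
st top [ 0.64718234 -0.12919424  0.04      ]
st scene [ 0.64202334 -0.10246681  0.035     ]
st scene [0.56265639 0.0363318  0.035     ]
```

```bash
python3 - <<'E'
from h import *
from scipy.optimize import least_squares
a=camera("top"); b=camera("scene")
A=lambda u,v:(190+u/4.6125,115+v/4.615); B=lambda u,v:(130+u/3.75,160+v/3.75)
pts=[(a,A(303,183),45,-80),(a,A(387,369),45,80),(a,A(485,110),-107,-80),(a,A(527,78),-150,-90),(a,A(630,288),-150,90),
 (b,B(366,156),45,80),(b,B(441,290),45,-80),(b,B(168,203),-107,80),(b,B(105,212),-150,90),(b,B(172,382),-150,-90)]
def W(p,x,y,z):
    c,n=np.cos(p[2]),np.sin(p[2]); x/=1e3;y/=1e3
    return [p[0]+c*x-n*y,p[1]+n*x+c*y,z]
f=lambda p:np.array([v for cam,uv,x,y in pts for v in proj(cam,W(p,x,y,p[3]))-uv])
r=least_squares(f,[.59,-.02,1.8,.096]); p=r.x; print(p,f(p).round(1))
c,n=np.cos(p[2]),np.sin(p[2])
# stick: two-view axis points; express in house frame
def H(q): d=np.array(q[:2])-p[:2]; return np.array([c*d[0]+n*d[1],-n*d[0]+c*d[1]])*1e3
for nm,uv in(("r",(360,290)),("f",(530,220))): print(nm,H(onz(a,*A(*uv),.04)))
for nm,uv in(("f",(222,326)),("r",(425,265))): print(nm,H(onz(b,*B(*uv),.04)))
print("opening",W(p,-31,0,.096),np.degrees(p[2]))
E
```

```text
[ 0.59608506 -0.02020516  2.02111704  0.09160669] [-1.1 -0.  -1.1  1.  -0.8 -0.1  0.1 -0.  -0.7 -0.1 -0.8 -0.5  0.7  0.6
 -0.8  0.2 -0.6 -0.5 -1.3  0.2]
r [26.81822607  3.10987894]
f [-118.24626295    2.31911259]
f [-93.12003962  -3.76821557]
r [63.49165999  0.5669895 ]
opening [np.float64(0.6095779440556934), np.float64(-0.04811469055736549), 0.096] 115.80147601016898
```

The house fit is good to about 1 px: yaw 115.8°, origin (0.596, -0.020). The stick lies near the house's y = 0. I'll move above the stick's floor end and refine the position with the wrist camera.

Emit:
drive_tool:
  increments:
    - [[32, 26, 2], [0, 0, 6.4], 1]
    - [[32, 26, 2], [0, 0, 6.4], 1]
    - [[32, 26, 2], [0, 0, 6.4], 1]
    - [[32, 26, 2], [0, 0, 6.4], 1]
    - [[32, 26, 2], [0, 0, 6.4], 1]
    - [[32, 26, 2], [0, 0, 6.4], 1]
    - [[32, 26, 2], [0, 0, 6.4], 1]
    - [[32, 26, 2], [0, 0, 6.4], 1]

```text
clock: 1.37
eef_pos: [0.3687, -0.2779, 0.2477]
tool_rot: [0.846, 0.533, 0.0, 0.0]
ft_force: [-0.5, 0.1, 0.1]
grip_width: 0.0856
grasp_force: 0.0
```

Emit:
drive_tool:
  increments:
    - [[32, 26, 0], [0, 0, 6.4], 1]
    - [[32, 26, 0], [0, 0, 6.4], 1]
    - [[32, 26, 0], [0, 0, 6.4], 1]
    - [[32, 26, 0], [0, 0, 6.4], 1]
    - [[32, 26, 0], [0, 0, 6.4], 1]
    - [[32, 26, 0], [0, 0, 6.4], 1]
    - [[32, 26, 0], [0, 0, 6.4], 1]
    - [[30, 26, 0], [0, 0, 6.4], 1]

```text
clock: 2.03
eef_pos: [0.623, -0.0697, 0.2472]
tool_rot: [0.533, 0.846, 0.0, 0.0]
ft_force: [0.2, -1.0, 0.9]
grip_width: 0.085
grasp_force: 0.0
```

Emit:
drive_tool:
  increments:
    - [[0, 0, 0], [0, 0, 0], 1]
    - [[0, 0, 0], [0, 0, 0], 1]

```text
clock: 2.2
eef_pos: [0.6224, -0.0694, 0.2455]
tool_rot: [0.534, 0.846, -0.001, -0.001]
ft_force: [0.4, 0.6, -0.6]
grip_width: 0.0855
grasp_force: 0.0
```

```bash
cat >> h.py <<'E'
from scipy.spatial.transform import Rotation as Ro
P=np.array([0.59609,-0.02021,2.02112])
def H(q):
    c,n=np.cos(P[2]),np.sin(P[2]); d=np.array(q[:2])-P[:2]; return np.array([c*d[0]+n*d[1],-n*d[0]+c*d[1]])*1e3
def Wd(x,y,z):
    c,n=np.cos(P[2]),np.sin(P[2]); return np.array([P[0]+(c*x-n*y)/1e3,P[1]+(n*x+c*y)/1e3,z/1e3])
def st():
    o=get_obs(); R=Ro.from_quat(o["tool_rot"]).as_matrix()
    print("t",o["clock"],"tcp",o["eef_pos"].round(4),"house",H(o["eef_pos"]).round(1),"toolz",R[:,2].round(3),"y ang",np.degrees(np.arctan2(R[1,1],R[0,1])).round(2),"f",o["ft_force"].round(2),"w",o["grip_width"].round(4),"gf",round(o["grasp_force"],1),"j",o["joint_pos"].round(2))
    return o
E
python3 - <<'E'
from h import *
st(); c=camera("wrist"); np.savez("pics/w1.npz",**{k:c[k] for k in("K","view","image")})
im=c["image"][:,:,::-1].copy()
for x,y,z in[(-107,-80,96),(-107,80,96),(45,80,96),(45,-80,96),(-60,0,40)]: cv2.circle(im,tuple(int(v) for v in proj(c,Wd(x,y,z))),3,(0,0,255),1)
cv2.imwrite("pics/w1.png",cv2.resize(im,(768,576)))
for s in silhouettes("stick",c)[:3]: print(s["conf"],s["bbox"],s["region"].sum())
E
```

```text
Traceback (most recent call last):
  File "h.py", line 18, in st
    print("t",o["clock"],"tcp",o["eef_pos"].round(4),"house",H(o["eef_pos"]).round(1),"toolz",R[:,2].round(3),"y ang",np.degrees(np.arctan2(R[1,1],R[0,1])).round(2),"f",o["ft_force"].round(2),"w",o["grip_width"].round(4),"gf",round(o["grasp_force"],1),"j",o["joint_pos"].round(2))
                                                                                                                                                                                                    ^^^^^^^^^^^^^^^^^^^^^
AttributeError: 'float' object has no attribute 'round'
```

```bash
sed -i 's/o\["grip_width"\].round(4)/round(o["grip_width"],4)/' h.py
python3 - <<'E'
from h import *
st(); c=camera("wrist"); np.savez("pics/w1.npz",**{k:c[k] for k in("K","view","image")})
im=c["image"][:,:,::-1].copy()
for x,y,z in[(-107,-80,96),(-107,80,96),(45,80,96),(45,-80,96),(-60,0,40)]: cv2.circle(im,tuple(int(v) for v in proj(c,Wd(x,y,z))),3,(0,0,255),1)
cv2.imwrite("pics/w1.png",cv2.resize(im,(768,576)))
for s in silhouettes("stick",c)[:3]: print(s["conf"],s["bbox"],s["region"].sum())
E
```

```text
t 2.2 tcp [ 0.6224 -0.0694  0.2455] house [-55.8  -2.3] toolz [-0.002  0.    -1.   ] y ang 25.45 f [ 0.38  0.63 -0.57] w 0.0855 gf 0.0 j [-0.11  0.5   0.42  1.49 -0.    1.02]
0.96 [240.2, 63.3, 259.5, 220.9] 2297
0.71 [74.0, 2.2, 427.6, 262.6] 74362
```

View pics/w1.png

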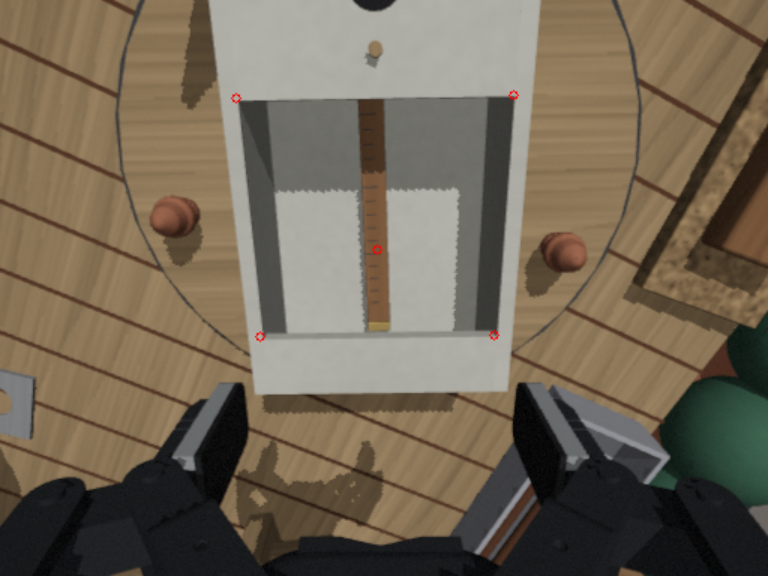

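The wrist view shows the stick running from (371,100) at the front board to (378,325) at its brass floor end. The projected opening corners match to about 3 px. Next I'll fit the stick axis and check its height against the top view.

```bash
python3 - <<'E'
from h import *
c=camera("wrist"); t=camera("top"); s=silhouettes("stick",c)[0]["region"]
import numpy as np
rows=[(r,np.nonzero(s[r])[0]) for r in range(75,215,20)]
for r,x in rows:
    if len(x):
        l,h=onz(c,x.min()-.0,r,.04),onz(c,x.max()+1,r,.04); print(r,x.min(),x.max(),H(l).round(1),H(h).round(1))
# height: lateral match of the axis in top view for various z
m=[q for q in silhouettes("stick",t) if q["bbox"][0]>240][0]["region"]; ys,xs=np.nonzero(m)
for z in(.03,.04,.05):
    w=np.array([H(onz(c,x.mean()+.5,r,z)) for r,x in rows if len(x)]); tt=np.array([H(onz(t,x,y,z)) for x,y in zip(xs,ys)])
    print(z,np.polyfit(w[:,0],w[:,1],1),np.polyfit(tt[:,0],tt[:,1],1), tt[:,0].min(),tt[:,0].max())
E
```

```text
75 241 258 [36.6 11.8] [36.4 -7.1]
95 242 258 [16.5 11.2] [16.3 -7. ]
115 243 258 [-4.4 10.6] [-4.5 -6.9]
135 244 259 [-26.1   9.9] [-26.3  -7.9]
155 244 260 [-48.8  10.4] [-49.  -9.]
175 245 261 [-72.4   9.7] [-72.6 -10.1]
195 247 261 [-97.2   7.8] [-97.3 -10. ]Traceback (most recent call last):
  File "<stdin>", line 9, in <module>
IndexError: list index out of range
```

Emit:
drive_tool:
  increments:
    - [[-1.4, -2.9, -25], [0, 0, 2], 1]
    - [[0, 0, -35], [0, 0, 0], 1]
    - [[0, 0, -35], [0, 0, 0], 1]
    - [[0, 0, -35], [0, 0, 0], 1]
    - [[0, 0, -30], [0, 0, 0], 1]
    - [[0, 0, -25], [0, 0, 0], 1]
    - [[0, 0, -15], [0, 0, 0], 1]
    - [[0, 0, -5], [0, 0, 0], 1]

```text
clock: 3.17
eef_pos: [0.6171, -0.075, 0.0394]
tool_rot: [0.521, 0.853, -0.001, -0.003]
ft_force: [0.1, -0.5, -0.8]
grip_width: 0.0851
grasp_force: 0.0
```

Emit:
drive_tool:
  increments:
    - [[0, 0, -5], [0, 0, 0], 1]
    - [[0, 0, -5], [0, 0, 0], 1]
    - [[0, 0, 0], [0, 0, 0], 1]

```text
clock: 3.42
eef_pos: [0.6204, -0.0747, 0.0329]
tool_rot: [0.521, 0.854, 0.0, 0.001]
ft_force: [-0.6, 0.3, -0.3]
grip_width: 0.0853
grasp_force: 0.0
```

```bash
python3 - <<'E'
from h import *
st(); c=camera("wrist"); cv2.imwrite("pics/w2.png",cv2.resize(c["image"][:,:,::-1],(768,576)))
E
```

```text
t 3.4167 tcp [ 0.6204 -0.0747  0.0329] house [-59.7   1.8] toolz [ 0.001 -0.    -1.   ] y ang 27.24 f [-0.65  0.25 -0.32] w 0.0853 gf 0.0 j [-0.12  0.63  0.06  1.01 -0.    0.98]
```

View pics/w2.png

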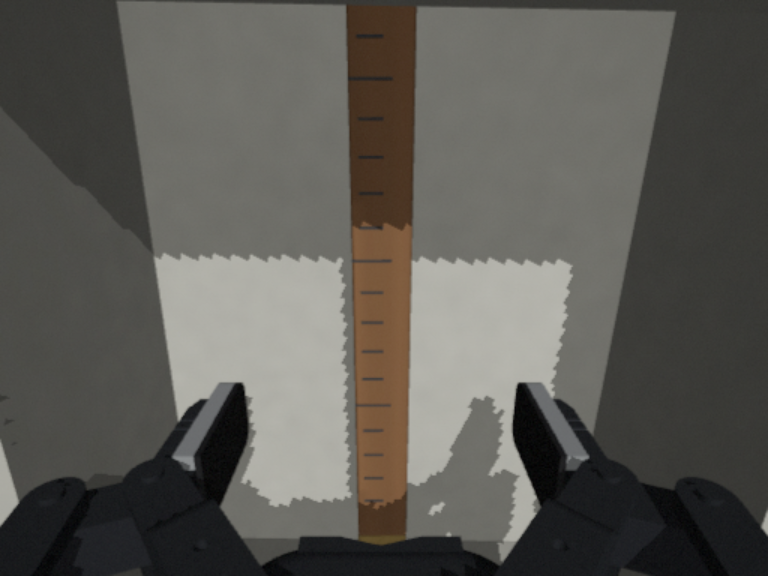

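The stick is centred between the fingers: its axis is near column 382 and the finger midpoint is near 379. Lowering 5 mm and closing.

Emit:
drive_tool:
  increments:
    - [[0, 0, -5], [0, 0, 0], 1]
    - [[0, 0, 0], [0, 0, 0], 0.4]
    - [[0, 0, 0], [0, 0, 0], 0.2]
    - [[0, 0, 0], [0, 0, 0], 0]
    - [[0, 0, 0], [0, 0, 0], 0]
    - [[0, 0, 0], [0, 0, 0], 0]
    - [[0, 0, 0], [0, 0, 0], 0]
    - [[0, 0, 0], [0, 0, 0], 0]

```text
clock: 4.13
eef_pos: [0.6204, -0.0743, 0.0277]
tool_rot: [0.52, 0.854, 0.0, 0.0]
ft_force: [-0.6, 0.2, 1.9]
grip_width: 0.0163
grasp_force: 62.2
```

Emit:
drive_tool:
  increments:
    - [[0, 0, 0], [0, 0, 0], 0]
    - [[0, 0, 0], [0, 0, 0], 0]
    - [[0, 0, 0], [0, 0, 0], 0]
    - [[0, 0, 0], [0, 0, 0], 0]

```text
clock: 4.47
eef_pos: [0.6204, -0.0743, 0.0277]
tool_rot: [0.52, 0.854, 0.0, 0.0]
ft_force: [-0.5, 0.4, 4.1]
grip_width: 0.0161
grasp_force: 62.4
```

Emit:
drive_tool:
  increments:
    - [[-2.2, 4.5, 0.5], [0, 0, 0], 0]
    - [[-2.2, 4.5, 0], [0, 0, 0], 0]
    - [[-2.2, 4.5, 0], [0, 0, 0], 0]
    - [[-2.2, 4.5, 0], [0, 0, 0], 0]
    - [[0, 0, 0], [0, 0, 0], 0]

```text
clock: 4.88
eef_pos: [0.6105, -0.055, 0.0277]
tool_rot: [0.52, 0.854, 0.0, -0.001]
ft_force: [-1.2, 0.9, 2.5]
grip_width: 0.0163
grasp_force: 62.2
```

Emit:
drive_tool:
  increments:
    - [[-0.9, 1.8, 0], [0, 0, 0], 0]
    - [[0, 0, 0], [0, 0, 0], 0]

```text
clock: 5.05
eef_pos: [0.61, -0.0539, 0.0277]
tool_rot: [0.52, 0.854, 0.0, -0.0]
ft_force: [-0.5, 0.6, 3.0]
grip_width: 0.0165
grasp_force: 62.2
```

```bash
python3 - <<'E'
from h import *
st(); c=camera("scene"); t=camera("top")
im=c["image"][:,:,::-1][170:300,140:320]; a=cv2.resize(im,(600,433)); cv2.imwrite("pics/s3.png",a)
E
```

```text
t 5.05 tcp [ 0.61   -0.0539  0.0277] house [-36.4   2.2] toolz [-0.001  0.001 -1.   ] y ang 27.31 f [-0.46  0.64  2.95] w 0.0165 gf 62.2 j [-0.09  0.61  0.02  0.98  0.    1.01]
```

View pics/s3.png

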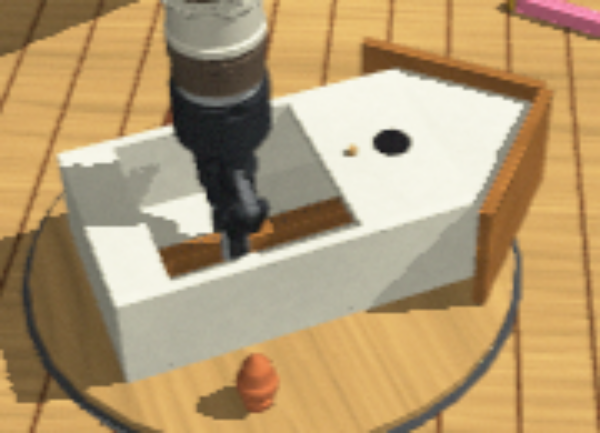

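The stick is gripped at about (240,245) and has slid 23 mm toward the roof. Next I'll make small steps until it touches the roof-end wall.

Emit:
drive_tool:
  increments:
    - [[-1.3, 2.7, 0], [0, 0, 0], 0]
    - [[-0.4, 0.9, 0], [0, 0, 0], 0]
    - [[0, 0, 0], [0, 0, 0], 0]

```text
clock: 5.4
eef_pos: [0.6086, -0.0509, 0.0277]
tool_rot: [0.52, 0.854, -0.0, 0.0]
ft_force: [0.5, -0.2, 1.5]
grip_width: 0.0163
grasp_force: 62.1
```

Emit:
drive_tool:
  increments:
    - [[-0.9, 1.8, 0], [0, 0, 0], 0]
    - [[0, 0, 0], [0, 0, 0], 0]

```text
clock: 5.57
eef_pos: [0.6077, -0.049, 0.0277]
tool_rot: [0.52, 0.854, -0.0, -0.0]
ft_force: [-1.2, -0.2, 1.8]
grip_width: 0.0159
grasp_force: 62.1
```

Emit:
drive_tool:
  increments:
    - [[-0.9, 1.8, 0], [0, 0, 0], 0]
    - [[0, 0, 0], [0, 0, 0], 0]

```text
clock: 5.73
eef_pos: [0.6067, -0.0471, 0.0277]
tool_rot: [0.52, 0.854, 0.0, -0.0]
ft_force: [0.3, -0.7, 1.8]
grip_width: 0.0162
grasp_force: 62.1
```

Emit:
drive_tool:
  increments:
    - [[-0.9, 1.8, 0], [0, 0, 0], 0]
    - [[0, 0, 0], [0, 0, 0], 0]

```text
clock: 5.9
eef_pos: [0.6057, -0.0452, 0.0277]
tool_rot: [0.52, 0.854, 0.0, -0.0]
ft_force: [-0.2, 0.1, 0.9]
grip_width: 0.0164
grasp_force: 62.0
```

Emit:
drive_tool:
  increments:
    - [[-0.9, 1.8, 0], [0, 0, 0], 0]
    - [[0, 0, 0], [0, 0, 0], 0]

```text
clock: 6.07
eef_pos: [0.6048, -0.0434, 0.0278]
tool_rot: [0.52, 0.854, 0.0, -0.0]
ft_force: [-0.3, 0.3, 1.1]
grip_width: 0.0163
grasp_force: 62.0
```

Emit:
drive_tool:
  increments:
    - [[-0.9, 1.8, 0], [0, 0, 0], 0]
    - [[0, 0, 0], [0, 0, 0], 0]

```text
clock: 6.23
eef_pos: [0.6039, -0.0415, 0.0277]
tool_rot: [0.52, 0.854, 0.0, -0.0]
ft_force: [-0.6, -0.2, 0.4]
grip_width: 0.0161
grasp_force: 62.0
```

```bash
python3 - <<'E'
from h import *
st(); c=camera("top"); s=camera("scene")
for n,k in(("top",c),("scene",s)):
  im=k["image"][:,:,::-1].copy()
  u=proj(k,Wd(-93,1,40)); print(n,u,proj(k,Wd(-107,0,96)))
  x,y=int(u[0])-40,int(u[1])-30
  cv2.imwrite(f"pics/{n}4.png",cv2.resize(im[y:y+60,x:x+80],(400,300),interpolation=cv2.INTER_NEAREST)); print(x,y)
a=np.hstack([cv2.imread("pics/top4.png"),cv2.imread("pics/scene4.png")]); cv2.imwrite("pics/c4.png",a)
E
```

```text
t 6.2333 tcp [ 0.6039 -0.0415  0.0277] house [-22.6   2.2] toolz [-0.  0. -1.] y ang 27.3 f [-0.6  -0.18  0.39] w 0.0161 gf 62.0 j [-0.07  0.6  -0.    0.97  0.    1.03]
top [298.36991392 164.93334272] [303.91319967 158.4235816 ]
258 134
scene [188.739031   245.73249502] [181.79559318 232.05687455]
148 215
```

View pics/c4.png

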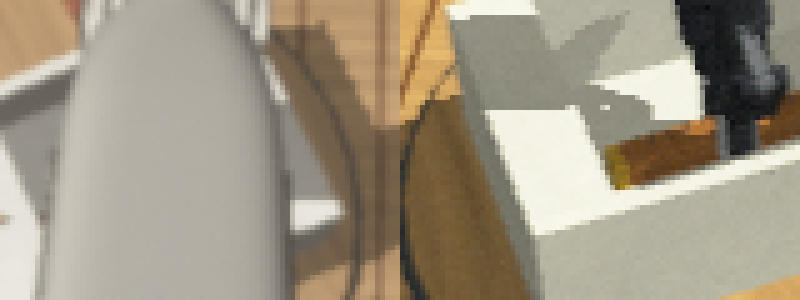

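In the right half (scene view), the brass floor end shows at (612,165), clear of the rail at house x of about -93. Starting the tilt: a small lift, then rotating about the house's y axis while rising.

Emit:
drive_tool:
  increments:
    - [[0.3, -0.6, 1.5], [0, 0, 0], 0]
    - [[0.3, -0.6, 1.5], [0, 0, 0], 0]
    - [[0.2, -0.4, 4.9], [-1.55, -0.8, 0], 0]
    - [[0.2, -0.4, 4.9], [-1.55, -0.8, 0], 0]
    - [[0.2, -0.4, 4.9], [-1.55, -0.8, 0], 0]
    - [[0.2, -0.4, 4.9], [-1.55, -0.8, 0], 0]
    - [[0, 0, 0], [0, 0, 0], 0]

```text
clock: 6.92
eef_pos: [0.6058, -0.0439, 0.0514]
tool_rot: [0.519, 0.853, -0.031, 0.053]
ft_force: [0.1, 1.3, -1.0]
grip_width: 0.0164
grasp_force: 61.9
```

```bash
python3 - <<'E'
from h import *
st()
E
```

```text
t 6.9167 tcp [ 0.6058 -0.0439  0.0514] house [-25.6   1.6] toolz [ 0.057 -0.108 -0.992] y ang 27.35 f [ 0.07  1.27 -0.97] w 0.0164 gf 61.9 j [-0.02  0.54 -0.05  0.92 -0.11  1.07]
```

Emit:
drive_tool:
  increments:
    - [[0, 0.1, 4.8], [-1.55, -0.8, 0], 0]
    - [[0, 0.1, 4.8], [-1.55, -0.8, 0], 0]
    - [[-0.1, 0.2, 4.7], [-1.55, -0.8, 0], 0]
    - [[-0.1, 0.2, 4.7], [-1.55, -0.8, 0], 0]
    - [[0, 0, 0], [0, 0, 0], 0]

```text
clock: 7.33
eef_pos: [0.6053, -0.0433, 0.0698]
tool_rot: [0.516, 0.848, -0.063, 0.104]
ft_force: [0.7, 0.9, -0.3]
grip_width: 0.0165
grasp_force: 61.9
```

Emit:
drive_tool:
  increments:
    - [[-0.2, 0.5, 4.6], [-1.55, -0.8, 0], 0]
    - [[-0.2, 0.5, 4.6], [-1.55, -0.8, 0], 0]
    - [[-0.3, 0.7, 4.5], [-1.55, -0.8, 0], 0]
    - [[-0.3, 0.7, 4.4], [-1.55, -0.8, 0], 0]
    - [[-0.2, 0.4, 3], [-0.88, -0.45, 0], 0]
    - [[0, 0, 0], [0, 0, 0], 0]

```text
clock: 7.83
eef_pos: [0.6041, -0.0409, 0.0905]
tool_rot: [0.511, 0.839, -0.099, 0.162]
ft_force: [-0.4, -0.4, -0.8]
grip_width: 0.0163
grasp_force: 61.9
```

```bash
python3 - <<'E'
from h import *
st(); c=camera("scene"); cv2.imwrite("pics/s5.png",cv2.resize(c["image"][150:300,120:320,::-1],(800,600)))
E
```

```text
t 7.8333 tcp [ 0.6041 -0.0409  0.0905] house [-22.1   1.8] toolz [ 0.171 -0.331 -0.928] y ang 27.33 f [-0.42 -0.41 -0.82] w 0.0163 gf 61.9 j [ 0.11  0.45 -0.15  0.83 -0.35  1.18]
```

View pics/s5.png

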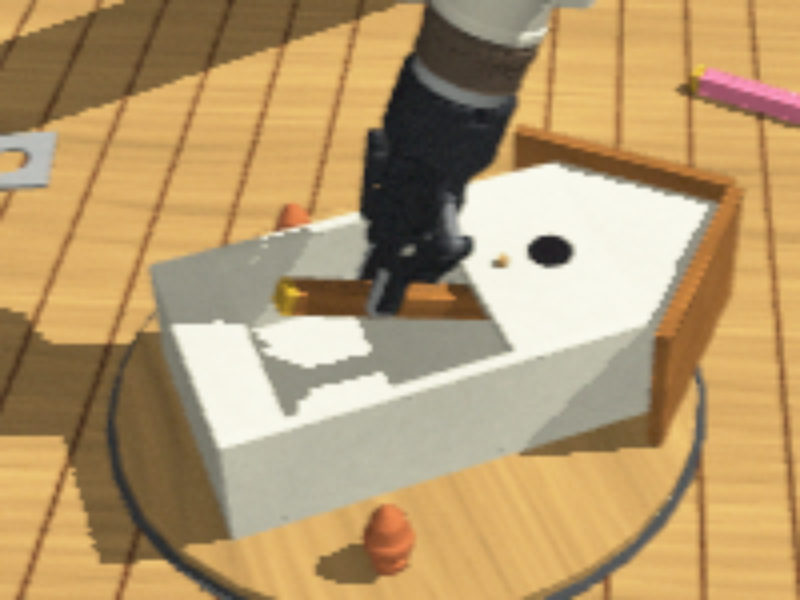

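The brass floor end shows at crop (287,297), raised and swung up over the opening. I'll check that against the expected tilt.

```bash
python3 - <<'E'
from h import *
c=camera("scene")
for th in(10,16,22):
    a=np.radians(th); # grasp fixed at TCP; floor end 70 along, about 3 above TCP
    x=-22.1-70*np.cos(a)+3*np.sin(a); z=90.5+70*np.sin(a)+3*np.cos(a)
    print(th,x,z,(proj(c,Wd(x,0,z))-[120,150])*4)
    x=-22.1+60*np.cos(a);z=90.5-60*np.sin(a); print((proj(c,Wd(x,2,z))-[120,150])*4)
E
```

```text
10 -90.51559817785379 105.60979569572176 [270.80554374 310.69065932]
[456.03672406 288.20429694]
16 -88.56140664823133 112.6783999950049 [272.84807312 301.80647878]
[454.22279594 295.42680092]
22 -85.87905003942737 119.5040131028142 [276.041746   292.85323421]
[451.54461313 302.64745053]
```

Emit:
drive_tool:
  increments:
    - [[3.9, -7.6, 3.4], [0, 0, 0], 0]
    - [[3.9, -7.6, 3.4], [0, 0, 0], 0]
    - [[3.9, -7.6, 3.4], [0, 0, 0], 0]
    - [[3.9, -7.6, 3.4], [0, 0, 0], 0]
    - [[3.9, -7.6, 3.4], [0, 0, 0], 0]
    - [[3.9, -7.6, 3.4], [0, 0, 0], 0]

```text
clock: 8.43
eef_pos: [0.6281, -0.0882, 0.1114]
tool_rot: [0.511, 0.838, -0.099, 0.162]
ft_force: [-0.1, 0.3, -0.8]
grip_width: 0.0163
grasp_force: 61.9
```

Emit:
drive_tool:
  increments:
    - [[3.9, -7.6, 3.4], [0, 0, 0], 0]
    - [[3.9, -7.6, 3.4], [0, 0, 0], 0]
    - [[3.9, -7.6, 3.4], [0, 0, 0], 0]
    - [[3.9, -7.6, 3.4], [0, 0, 0], 0]
    - [[3.9, -7.6, 3.4], [0, 0, 0], 0]
    - [[3.9, -7.6, 3.4], [0, 0, 0], 0]
    - [[0, 0, 0], [0, 0, 0], 0]

```text
clock: 9.02
eef_pos: [0.6523, -0.1343, 0.1325]
tool_rot: [0.512, 0.838, -0.099, 0.164]
ft_force: [0.2, -0.2, -0.3]
grip_width: 0.0165
grasp_force: 61.9
```

```bash
python3 - <<'E'
from h import *
st(); c=camera("scene"); cv2.imwrite("pics/s6.png",cv2.resize(c["image"][150:300,120:320,::-1],(800,600)))
E
```

```text
t 9.0167 tcp [ 0.6523 -0.1343  0.1325] house [-127.1   -0.9] toolz [ 0.173 -0.333 -0.927] y ang 27.18 f [ 0.22 -0.21 -0.27] w 0.0165 gf 61.9 j [-0.06  0.48  0.02  0.91 -0.33  1.01]
```

View pics/s6.png

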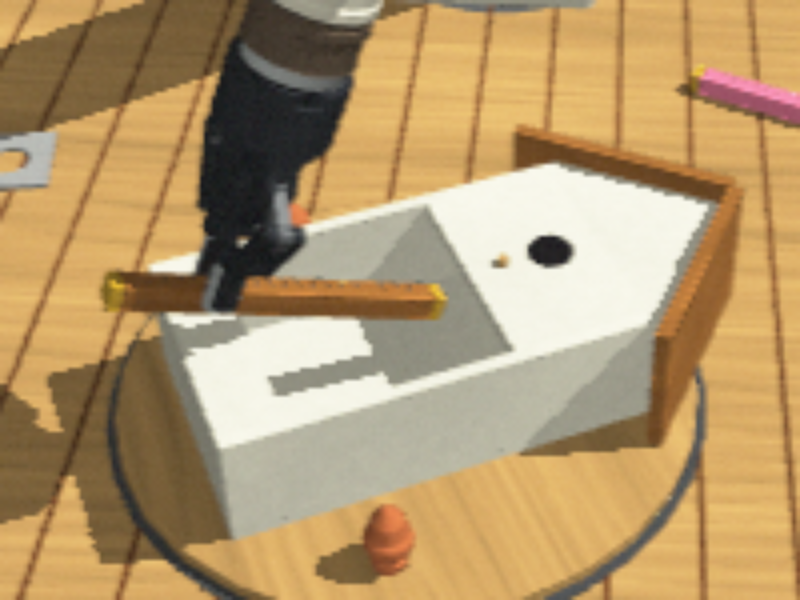

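The stick is out, with its roof end at (440,300) clear of the front board edge. Now lifting straight up.

Emit:
drive_tool:
  increments:
    - [[0, 0, 8], [0, 0, 0], 0]
    - [[0, 0, 16], [0, 0, 0], 0]
    - [[0, 0, 20], [0, 0, 0], 0]
    - [[0, 0, 20], [0, 0, 0], 0]
    - [[0, 0, 20], [0, 0, 0], 0]
    - [[-4, 8, 18], [0, 0, 0], 0]
    - [[-6, 12, 12], [0, 0, 0], 0]
    - [[-3, 6, 6], [0, 0, 0], 0]

```text
clock: 9.73
eef_pos: [0.6383, -0.1052, 0.2542]
tool_rot: [0.511, 0.838, -0.098, 0.164]
ft_force: [0.7, 0.3, -0.5]
grip_width: 0.0162
grasp_force: 61.9
```

Emit:
drive_tool:
  increments:
    - [[0, 0, 0], [0, 0, 0], 0]
    - [[0, 0, 0], [0, 0, 0], 0]
    - [[0, 0, 0], [0, 0, 0], 0]
    - [[0, 0, 0], [0, 0, 0], 0]
    - [[0, 0, 0], [0, 0, 0], 0]
    - [[0, 0, 0], [0, 0, 0], 0]

```text
clock: 10.23
eef_pos: [0.6377, -0.1069, 0.2503]
tool_rot: [0.511, 0.838, -0.099, 0.162]
ft_force: [0.2, -0.4, -1.3]
grip_width: 0.0164
grasp_force: 61.9
```

```bash
python3 - <<'E'
from h import *
o=st(); c=camera("scene"); t=camera("top")
im=c["image"][:,:,::-1].copy(); th=np.radians(21.7); hx,hy=H(o["eef_pos"]); z=o["eef_pos"][2]*1e3
for L in(-70,160):
    p=Wd(hx+L*np.cos(th),hy+L*.03,z-L*np.sin(th)); print(L,p)
    u=proj(c,p); cv2.circle(im,(int(u[0]),int(u[1])),4,(255,0,0),1)
cv2.imwrite("pics/s7.png",cv2.resize(im[120:270,110:310],(800,600)))
E
```

```text
t 10.2333 tcp [ 0.6377 -0.1069  0.2503] house [-96.2   0.3] toolz [ 0.169 -0.332 -0.928] y ang 27.25 f [ 0.21 -0.36 -1.32] w 0.0164 gf 61.9 j [-0.01  0.38  0.18  1.19 -0.34  1.05]
-70 [ 0.66786666 -0.16457458  0.27618353]
160 [0.56863992 0.02481804 0.19114178]
```

View pics/s7.png

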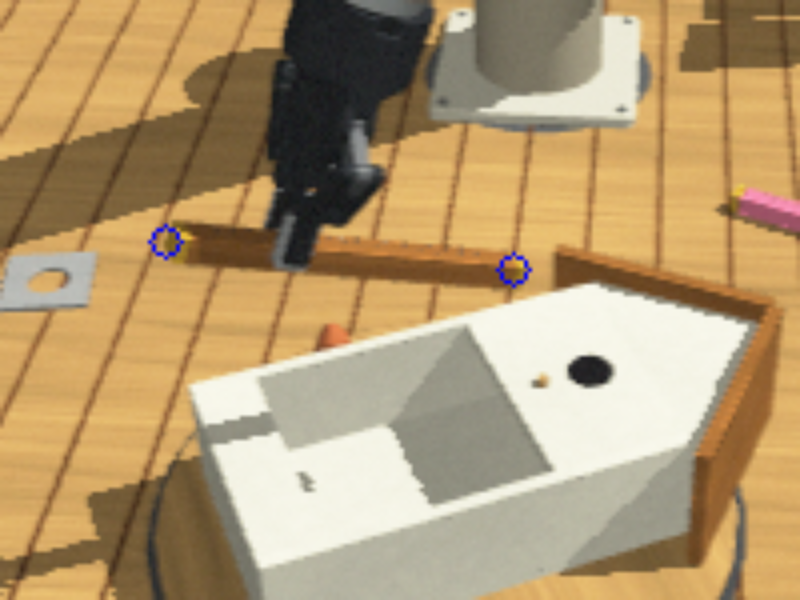

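Both stick ends match their predicted places at (166,241) and (513,270). The lower end is about 190 mm above the bench, and the centre is about 50 mm from the turntable's centre.

```bash
python3 -c "
from workcell import job_done; print(job_done())"
```

```text
the job is handed in; nothing more can be done
None
```

The stick came out through the opening and the job is handed in. The gripper holds the stick still over the birdhouse, with its lower end about 190 mm above the bench, and the wrist sensor never read more than a few newtons.

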